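Roll the press roller to the chalk line

ROBOT

A 6-joint arm with a two-finger parallel gripper is mounted at the origin on the work surface. World frame = base frame: x ahead of the robot, y to its left, z up, the work surface at z = 0. Lengths are in mm, angles in rad, forces in N, time in s.
With the tool pointing down it reaches from about 275 to 1000 mm from the base axis. Payload 8.4 kg.
Tool frame: the origin (TCP) lies midway between the tips of the shut fingers; the grasp point (between the pads) lies 19 mm behind it; z points along the fingers, y is the line along which they close (so a half turn about z gives the same grasp; the last joint's range is limited). The gripper opens to 85 mm and grips with 20 to 120 N. Pads are 22 mm wide; open, the fingers measure 114 mm over their backs; the gripper's body (76 mm by 85 mm) begins 54 mm behind the grasp point. The pads swing forward as they close: fully open they stand 13 mm farther back than shut.
Start: joints at [-1.288, 0.353, 1.633, -0, 1.155, -0.002], TCP at [175.602, -599.826, 191.981] pointing down, gripper open.
Joint ranges: [-2.63, 2.63], [-0.92, 2.1], [0.06, 2.66], [-1.3, 4.44], [0, 2.69], [-3.02, 3.02]. Speed limits (rad/s): [2.22, 2.22, 2.79, 3.14, 3.14, 3.14].

INTERFACE

Orientations are given as [roll, pitch, yaw] about the fixed x, y, z axes, in that order (R = Rz(yaw) Ry(pitch) Rx(roll)).
In Python, from rig import r gives the robot as it stands.
- The arm moves only by the tool servo_tool, never from a script. Its argument "deltas" is a list of rows, each an object of numbers: "x", "y", "z": the shift along the world's x, y, z in mm; "rx", "ry", "rz": the turn, a rotation vector about the world's x, y, z in rad; "gripper": the gripper's target within -1 to 1 (fully open at 1, half-way at 0, shut at -1). A call has 1 to 10 rows; each row is the pose to reach, as a shift and turn from the pose commanded when the call began; what a row does not reach only later rows make up. A row lasts 1/10 s, in which the tool goes at most 50 mm and 8.59 degrees, less where a joint would pass 70% of its speed; a pose out of reach is approached as far as the arm can. A call with a gripper value outside its range is refused whole. The fingers move at their own pace and stop on an object; "newtons" is the grip in N (left out, the last holds). Time passes only in rows, so rows that repeat a pose let the fingers close. It gives the time, the measured TCP pose, the force, the opening and the grip force at its end, in the units of the state.
- r.sense(): the state, without advancing time (a new reading comes with each control period).
- r.grab_frame(name): name is "scene" or "top" or "wrist"; returns the picture (420x560x3 uint8, blue, green, red); there is no depth.
- r.camera_params(name): a dict with "mtx" (3x3 intrinsics, pixels), "D" ([k1, k2, p1, p2, k3] as OpenCV has them; the pictures are not rectified), "eye" and "orientation" of the camera in the world. Camera axes: x right, y down, z forward; pixel columns grow to the right and rows downward; lengths in mm; the calibration is good to about 2 mm. A picture is of the moment at which its call begins: read the wrist's pose just before it. camera_params takes no time and is no camera call; for the wrist camera it gives the pose at the moment of the call.
- r.sign_off(): hands the job in; it is judged then, once.
Trained networks look in the newest picture that a camera, given by its name, has taken for a name from the list of things; names that differ only in an ending like _2 or _b are one class to them, and where a whole thing is asked for, a point or a joint stands for the part that bears it (a point fixed in the world has none). Each returns a list of dicts, best first, with "conf" (0 to 1); they miss things now and then, are a little off and sometimes report something else, mostly with a low value. They report only what shows in the picture. A call takes as long as a camera call.
- r.recognise(name, camera): "box" ([left, top, width, height] in pixels, round what is visible of it).
The state is a dict: "clock": time; "qpos": joint angles; "qvel": joint speeds; "joint_efforts": joint torques, N m; "eef_pos": TCP position; "tcp_rot": TCP orientation; "contact_force": force on the tool from outside, world axes, zero at the start; "wrist_torque": the same for the moment, N m; "opening": opening from 0.0 (shut) to 1.0 (fully open); "grasp_force": force on a finger pad.
Only numpy, scipy, OpenCV 4.12 (cv2) and the standard library are available. Lean on these libraries where they do the work, as an engineer would, in place of code of your own. Each camera call takes 0.05 s, during which the arm holds its last target. There are 200 camera calls.

TASK

A strip of sole leather has just been cemented to the board and must be bedded down: push the top of the lying steel roller sideways with your fingertips so that it rolls across the leather to the chalk line, and leave it resting there, centred along the line with chalk showing beyond both its ends. Do not drag it, lift it or reach down to pinch it, and leave the jar, the tin and the hammer where they are.

Things in the scene. Friction and masses are not known exactly. Their poses are not given: they have to be found in the camera images.
- roller: Loose steel cylinder, 40 mm in diameter, 110 mm long, about 0.6 kg, lying on the leather; its top is 57 mm above the table. Origin at its centre, 37 mm above the table. x runs along its length, within 0.1 rad of the line's x at the start; it turns about x as it rolls. It starts on either side of the line, 95 to 165 mm from it. Let go at 0.05 m/s it coasts a few mm and then stays.
- roller_mark (a point): Point inside the roller, half-way along its length and 15 mm from its axis; it starts straight above the axis (under a dark scribed line along the roller's top; a white dot on each end face is level with it) and goes round as the roller rolls.
- chalk_line: White straight chalk line, 150 mm long and 4 mm wide, flat on the leather, across the strip. Origin at its middle, on the leather's upper face (17 mm above the table). x runs along the line; y runs along the strip.
- board: Fixed plywood board 180 x 380 mm, 12 mm thick, carrying the strip of brown leather 156 x 350 mm, 5 mm thick, so that the leather's flat upper face is 17 mm above the table. Origin at the centre of its underside on the table; y along its length (the way the roller rolls), x across it, z up. There is no rim.
- tack_jar: Closed glass jar with steel lid, 60 mm in diameter, 75 mm tall, standing on the table beside the board. Not to be disturbed. Origin at the centre of its underside.
- cement_tin: Closed tin, 66 mm in diameter, 85 mm tall, standing on the table beside the board. Not to be disturbed. Origin at the centre of its underside.
- hammer: Hammer 240 mm long lying on the table beyond the board. Not to be disturbed. Origin under it; x along its length, towards the head.

How it is judged:
By the outcome, as a careful person would: the job done as asked, in the order asked, and still so for the second after the job is handed in, with the robot touching nothing.
It also fails if it takes over 58 s, if anything falls off the work surface, if the arm or the gripper's body presses on something with over 40 N, if the wrist force passes 120 N, or if a joint passes its speed limit or range.

## Working session

There is one attempt and no reset: what is moved stays moved. The work goes in short steps, Python scripts to look and compute and a tool call to move; the robot and the scene stay as the last step left them, time stands still between calls to the robot, and variables do not carry over. Pictures are saved under pics/ and viewed, at most 10 in all, crops included, and the job is handed in when it is done.

Besides the shell and the picture viewer there is one more tool, called after "Emit:" as name(argument=value, ...), one argument or row to a line, values as JSON. servo_tool: Moves the arm, as the interface text tells. Its arguments: {"type":"object","properties":{"deltas":{"type":"array","items":{"type":"object","properties":{"x":{"type":"number"},"y":{"type":"number"},"z":{"type":"number"},"rx":{"type":"number"},"ry":{"type":"number"},"rz":{"type":"number"},"gripper":{"type":"number"}}}},"newtons":{"type":"number"}},"required":["deltas"]}

```bash
mkdir -p pics; ls; python3 - <<'E'
from rig import r
import cv2
for c in ("top","scene"):
    im=r.grab_frame(c); cv2.imwrite(f"pics/{c}0.png",im)
    for n in ("roller","chalk_line","board","tack_jar","cement_tin","hammer"):
        print(c,n,[(d['box'],round(d['conf'],2)) for d in r.recognise(n,c)[:2]])
    p=r.camera_params(c);print(p)
s=r.sense();print(s['clock'],s['eef_pos'],s['tcp_rot'],s['opening'])
E
```

```text
pics
top roller [([238.9, 229.4, 25.0, 45.0], 0.94)]
top chalk_line []
top board [([186.1, 203.0, 158.9, 104.8], 0.78)]
top tack_jar [([115.6, 258.5, 34.2, 22.0], 0.75), ([410.1, 226.8, 30.8, 23.5], 0.71)]
top cement_tin [([118.6, 259.3, 29.8, 21.1], 0.63)]
top hammer [([212.4, 120.2, 93.1, 36.3], 0.79), ([238.4, 228.9, 23.3, 46.9], 0.43)]
{'mtx': array([[508.95966483,   0.        , 282.135432  ],
       [  0.        , 508.95966483, 210.90214938],
       [  0.        ,   0.        ,   1.        ]]), 'D': array([-0.14659469,  0.        ,  0.        ,  0.        ,  0.        ]), 'eye': array([ 503.47364591,   19.33397811, 1308.92978223]), 'orientation': array([-3.05896482, -0.01680599, -1.57461409])}
scene roller [([303.0, 195.3, 37.9, 25.8], 0.81)]
scene chalk_line []
scene board [([261.4, 160.7, 112.4, 97.6], 0.55)]
scene tack_jar [([211.1, 128.0, 19.5, 28.2], 0.6)]
scene cement_tin [([400.3, 235.3, 30.7, 38.8], 0.83)]
scene hammer [([222.7, 229.2, 62.9, 74.8], 0.92)]
{'mtx': array([[435.86824873,   0.        , 275.98936239],
       [  0.        , 435.86824873, 207.90667012],
       [  0.        ,   0.        ,   1.        ]]), 'D': array([-0.00305644,  0.        ,  0.        ,  0.        ,  0.        ]), 'eye': array([1186.51844014,  608.62939403, 1014.67903275]), 'orientation': array([-2.42838558,  0.01514787,  2.37577291])}
0.7 [ 175.59844591 -599.83111998  191.99993091] [3.14158385e+00 4.12273242e-06 2.84753533e-01] 0.9990347136957539
```

View pics/top0.png

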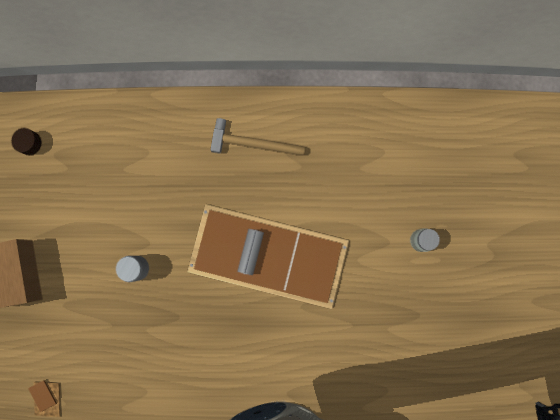

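View pics/scene0.png

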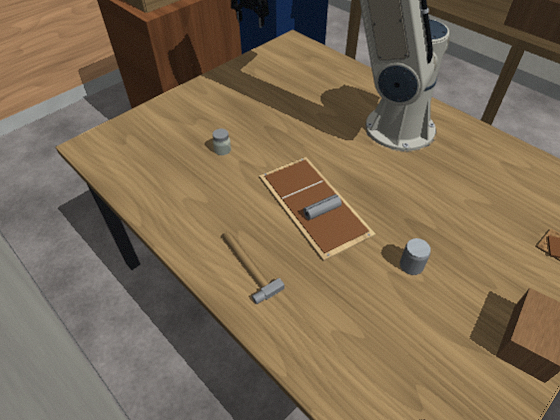

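Top view: roller at about (251,252), the chalk line from (298,233) to (286,290), jar at (427,240), tin at (130,268) and hammer around (255,140). All three objects are well clear of the board. The roller has to go towards the image's right (-y).

```bash
cat > h.py <<'E'
import numpy as np,cv2
from scipy.spatial.transform import Rotation as R
def plane(uv,z,p):
    n=cv2.undistortPoints(np.array(uv,float).reshape(-1,1,2),p['mtx'],p['D']).reshape(-1,2)
    d=R.from_euler('xyz',p['orientation']).apply(np.c_[n,np.ones(len(n))])
    return p['eye']+d*((z-p['eye'][2])/d[:,2])[:,None]
def project(X,p):
    X=R.from_euler('xyz',p['orientation']).inv().apply(np.atleast_2d(X)-p['eye'])
    return cv2.projectPoints(X,np.zeros(3),np.zeros(3),p['mtx'],p['D'])[0].reshape(-1,2)
def axis(mask):
    "centre, ends of the biggest blob"
    n,l,s,c=cv2.connectedComponentsWithStats(mask.astype(np.uint8),connectivity=8)
    k=1+s[1:,4].argmax(); pts=np.argwhere(l==k)[:,::-1].astype(np.float32)
    return s[k,4],cv2.minAreaRect(pts),cv2.boxPoints(cv2.minAreaRect(pts))
E
python3 - <<'E'
from rig import r; from h import *
im=cv2.imread('pics/top0.png');p=r.camera_params('top')
hsv=cv2.cvtColor(im,cv2.COLOR_BGR2HSV)
reg=np.zeros(im.shape[:2],bool);reg[200:310,185:350]=1
poly=np.zeros(im.shape[:2],np.uint8);cv2.fillPoly(poly,[np.array([[209,213],[341,243],[329,299],[196,268]])],1)
m=(poly>0)&(hsv[...,1]<110)
L=m.copy();L[:,:272]=0; Q=m.copy();Q[:,272:]=0
for n,M,z in(("line",L,17),("roller",Q,45)):
    a,rect,b=axis(M); print(n,a,rect); X=plane(b,z,p);print(X.round(1).tolist(),plane([rect[0]],z,p).round(1))
E
cat pics/none 2>/dev/null; python3 -c "
import cv2
im=cv2.imread('pics/top0.png')[195:315,180:355];cv2.imwrite('pics/crop.png',cv2.resize(im,None,fx=4,fy=4,interpolation=2))"
```

```text
line 156 ((291.26470947265625, 260.941162109375), (2.42535662651062, 57.96602249145508), 14.03624439239502)
[[413.2, -4.4, 17.0], [555.2, -40.6, 17.0], [553.7, -46.6, 17.0], [411.7, -10.3, 17.0]] [[483.2 -25.4  17. ]]
roller 758 ((250.13992309570312, 251.6684112548828), (16.79655647277832, 46.317779541015625), 14.74356460571289)
[[457.0, 112.0, 45.0], [567.8, 82.9, 45.0], [557.1, 42.5, 45.0], [446.4, 71.9, 45.0]] [[507.   77.3  45. ]]
```

View pics/crop.png

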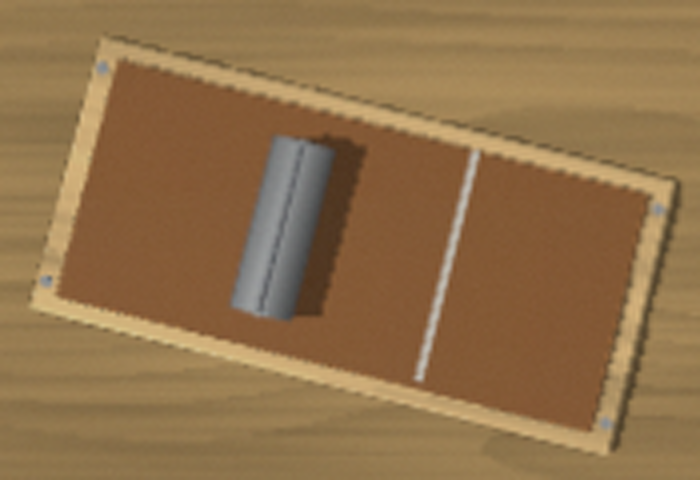

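The crop shows the roller already parallel to the line. It is about centred on it, offset about 105 mm perpendicular.

My plan is to press both fingertips lightly on its top and roll it in several strokes. The fingers travel twice as far as the roller, so the 22 mm pad limits each stroke.

Emit:
servo_tool(
  deltas=[
    {"x": 331, "y": 680, "z": 0, "rz": 1.03, "gripper": 0},
    {"x": 331, "y": 680, "rz": 1.03, "gripper": 0},
    {"x": 331, "y": 680, "rz": 1.03, "gripper": 0},
    {"x": 331, "y": 680, "rz": 1.03, "gripper": 0},
    {"x": 331, "y": 680, "rz": 1.03, "gripper": 0},
    {"x": 331, "y": 680, "rz": 1.03, "gripper": 0},
    {"x": 331, "y": 680, "rz": 1.03, "gripper": 0},
    {"x": 331, "y": 680, "rz": 1.03, "gripper": 0},
    {"x": 331, "y": 680, "rz": 1.03, "gripper": 0},
    {"x": 331, "y": 680, "rz": 1.03, "gripper": 0},
  ],
)

```text
invalid input
```

Emit:
servo_tool(
  deltas=[
    {"x": 22, "y": 45, "z": 0, "rx": 0, "ry": 0, "rz": 0.07, "gripper": 0},
    {"x": 44, "y": 90, "z": 0, "rx": 0, "ry": 0, "rz": 0.14, "gripper": 0},
    {"x": 66, "y": 135, "z": 0, "rx": 0, "ry": 0, "rz": 0.21, "gripper": 0},
    {"x": 88, "y": 180, "z": 0, "rx": 0, "ry": 0, "rz": 0.28, "gripper": 0},
    {"x": 110, "y": 225, "z": 0, "rx": 0, "ry": 0, "rz": 0.35, "gripper": 0},
    {"x": 132, "y": 270, "z": 0, "rx": 0, "ry": 0, "rz": 0.42, "gripper": 0},
    {"x": 154, "y": 315, "z": 0, "rx": 0, "ry": 0, "rz": 0.49, "gripper": 0},
    {"x": 176, "y": 360, "z": 0, "rx": 0, "ry": 0, "rz": 0.56, "gripper": 0},
    {"x": 198, "y": 405, "z": 0, "rx": 0, "ry": 0, "rz": 0.63, "gripper": 0},
    {"x": 220, "y": 450, "z": 0, "rx": 0, "ry": 0, "rz": 0.7, "gripper": 0},
  ],
  newtons=20,
)

```text
clock: 1.7
eef_pos: [395.9, -148.8, 192.4]
tcp_rot: [3.14, -0.0, 0.987]
contact_force: [0.3, -0.7, 0.2]
opening: 0.496
grasp_force: 0.0
```

Emit:
servo_tool(
  deltas=[
    {"x": 18, "y": 40, "z": 6, "rx": 0, "ry": 0, "rz": 0.06, "gripper": 0},
    {"x": 36, "y": 80, "z": 12, "rx": 0, "ry": 0, "rz": 0.12, "gripper": 0},
    {"x": 54, "y": 120, "z": 18, "rx": 0, "ry": 0, "rz": 0.18, "gripper": 0},
    {"x": 72, "y": 160, "z": 24, "rx": 0, "ry": 0, "rz": 0.24, "gripper": 0},
    {"x": 90, "y": 190, "z": 30, "rx": 0, "ry": 0, "rz": 0.3, "gripper": 0},
    {"x": 100, "y": 190, "z": 30, "rx": 0, "ry": 0, "rz": 0.335, "gripper": 0},
    {"x": 100, "y": 190, "z": 30, "rx": 0, "ry": 0, "rz": 0.335, "gripper": 0},
  ],
)

```text
clock: 2.4
eef_pos: [496.3, 40.3, 222.1]
tcp_rot: [3.141, -0.0, 1.322]
contact_force: [-0.6, 0.0, 0.1]
opening: 0.501
grasp_force: 0.0
```

```bash
python3 - <<'E'
from rig import r; from h import *
s=r.sense();p=r.camera_params('wrist');im=r.grab_frame('wrist');cv2.imwrite('pics/w1.png',im)
np.savez('w1.npz',**p);print(s['eef_pos'],s['tcp_rot'],p)
print(project([[507,77,57],[483.2,-25.4,17]],p), r.recognise('roller','wrist')[:1],r.recognise('chalk_line','wrist')[:1])
E
```

```text
[496.29806383  40.32817963 222.14239564] [ 3.14078318e+00 -1.94183132e-04  1.32223611e+00] {'mtx': array([[311.96390048,   0.        , 281.49319636],
       [  0.        , 311.96390048, 207.07086244],
       [  0.        ,   0.        ,   1.        ]]), 'D': array([-0.06504012,  0.        ,  0.        ,  0.        ,  0.        ]), 'eye': array([516.3159594 , 120.06115196, 404.20938079]), 'orientation': array([ 2.81463240e+00, -1.46900321e-03, -2.48914500e-01])}
[[282.46324364 143.73558229]
 [283.87856723 219.76734441]] [] [{'box': [227.3, 220.2, 113.2, 0.3], 'conf': 0.81}]
```

View pics/w1.png

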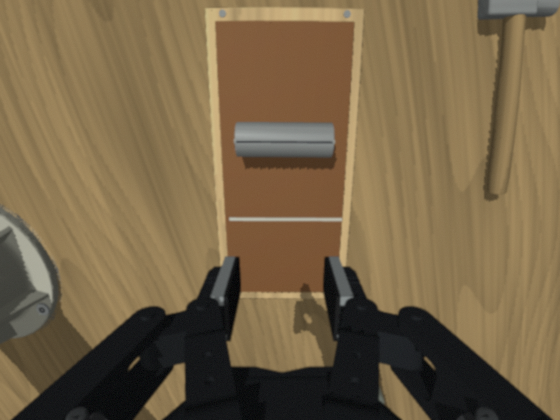

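The wrist view shows the chalk line from (229,218) to (342,219) and the scribed line on the roller's top from (236,142) to (334,142).

```bash
cat >> h.py <<'E'
def where(im,p,lrow=None,scribe=True):
    hsv=cv2.cvtColor(im,cv2.COLOR_BGR2HSV); m=hsv[...,1]<110
    return m
E
python3 - <<'E'
from h import *
p=dict(np.load('w1.npz'));im=cv2.imread('pics/w1.png');hsv=cv2.cvtColor(im,cv2.COLOR_BGR2HSV);g=im.astype(float).mean(2)
# line: rows 212..226; scribed line: darkest row 134..150 sub-pixel
def fit(cols,r0,r1,sgn):
    P=[]
    for c in cols:
        v=sgn*g[r0:r1,c];v=v-np.median(v);v[v<v.max()*.4]=0
        P.append((v*np.arange(r0,r1)).sum()/v.sum())
    return np.polyfit(cols,P,1)
fl=fit(np.arange(235,337),213,226,1);fs=fit(np.arange(242,328),138,147,-1)
sat=hsv[...,1].astype(int)
row=sat[219,215:355]; print("line cols",[215+i for i in np.where(row<130)[0][[0,-1]]])
for y in(130,142,150):
    row=sat[y,220:350];k=np.where(row<110)[0];print(y,220+k[0],220+k[-1])
col=sat[105:175,285];print("roller rows",105+np.where(col<110)[0][[0,-1]])
print(fl,fs)
A=plane([[228.5,np.polyval(fl,228.5)],[342.5,np.polyval(fl,342.5)]],17,p);B=plane([[235.5,np.polyval(fs,235.5)],[334.5,np.polyval(fs,334.5)]],57,p)
print(A,B)
u=(A[1]-A[0])[:2];u/=np.linalg.norm(u);n=np.array([-u[1],u[0]]);d=(B.mean(0)-A.mean(0))[:2]
v=(B[1]-B[0])[:2];print("line ang",np.arctan2(*u[::-1]),"roller ang",np.arctan2(v[1],v[0]),"off u,n",d@u,d@n,"len",np.linalg.norm(A[1]-A[0]),np.linalg.norm(v),"rc",B.mean(0),"lc",A.mean(0))
E
```

```text
line cols [np.int64(215), np.int64(354)]
130 220 349
142 220 349
150 220 349
roller rows [122 157]
[5.37223819e-03 2.17235807e+02] [6.75565973e-03 1.39707386e+02]
[[412.31005584  -5.45739131  17.        ]
 [559.09773521 -43.76660961  17.        ]] [[457.56709551  92.42734856  57.        ]
 [563.12151546  64.85812651  57.        ]]
line ang -0.25528941996617216 roller ang -0.25547762325712625 off u,n -2.2326296827146797 106.13060862324177 len 151.7043803682967 109.09536000434284 rc [510.34430549  78.64273754  57.        ] lc [485.70389553 -24.61200046  17.        ]
```

Emit:
servo_tool(
  deltas=[
    {"x": 8, "y": 24, "z": -40, "rx": 0, "ry": 0, "rz": -0.006, "gripper": 0},
    {"x": 16, "y": 46, "z": -80, "rx": 0, "ry": 0, "rz": -0.006, "gripper": 0},
    {"x": 16, "y": 46, "z": -120, "rx": 0, "ry": 0, "rz": -0.006, "gripper": 0},
    {"x": 16, "y": 46, "z": -150, "rx": 0, "ry": 0, "rz": -0.006, "gripper": 0},
    {"x": 16, "y": 46, "z": -162, "rx": 0, "ry": 0, "rz": -0.006, "gripper": 0},
    {"x": 16, "y": 46, "z": -162, "rx": 0, "ry": 0, "rz": -0.006, "gripper": 0},
  ],
)

```text
clock: 3.15
eef_pos: [509.8, 84.5, 58.9]
tcp_rot: [-3.139, 0.001, 1.312]
contact_force: [0.1, -0.3, -0.1]
opening: 0.501
grasp_force: 0.0
```

Emit:
servo_tool(
  deltas=[
    {"x": 0, "y": 0, "z": -2, "rx": 0, "ry": 0, "rz": 0, "gripper": 0},
    {"x": 0, "y": 0, "z": -4, "rx": 0, "ry": 0, "rz": 0, "gripper": 0},
    {"x": 0, "y": 0, "z": -4, "rx": 0, "ry": 0, "rz": 0, "gripper": 0},
  ],
)

```text
clock: 3.45
eef_pos: [512.0, 85.3, 57.1]
tcp_rot: [3.14, -0.001, 1.313]
contact_force: [-0.1, 0.2, 0.1]
opening: 0.495
grasp_force: 0.0
```

Emit:
servo_tool(
  deltas=[
    {"x": 0, "y": 0, "z": -1, "rx": 0, "ry": 0, "rz": 0, "gripper": 0},
    {"x": 0, "y": 0, "z": -2, "rx": 0, "ry": 0, "rz": 0, "gripper": 0},
    {"x": 0, "y": 0, "z": -2, "rx": 0, "ry": 0, "rz": 0, "gripper": 0},
  ],
)

```text
clock: 3.75
eef_pos: [511.2, 85.4, 54.1]
tcp_rot: [3.141, -0.0, 1.314]
contact_force: [-0.2, 0.3, 0.3]
opening: 0.5
grasp_force: 0.0
```

Emit:
servo_tool(
  deltas=[
    {"x": 0, "y": 0, "z": -1, "rx": 0, "ry": 0, "rz": 0, "gripper": 0},
    {"x": 0, "y": 0, "z": -1, "rx": 0, "ry": 0, "rz": 0, "gripper": 0},
  ],
)

```text
clock: 3.95
eef_pos: [511.1, 85.4, 52.8]
tcp_rot: [-3.141, 0.0, 1.314]
contact_force: [0.7, 0.3, 0.3]
opening: 0.501
grasp_force: 0.0
```

Emit:
servo_tool(
  deltas=[
    {"x": 0, "y": 0, "z": -1, "rx": 0, "ry": 0, "rz": 0, "gripper": 0},
    {"x": 0, "y": 0, "z": -1, "rx": 0, "ry": 0, "rz": 0, "gripper": 0},
  ],
)

```text
clock: 4.15
eef_pos: [511.1, 85.4, 51.8]
tcp_rot: [-3.141, 0.0, 1.314]
contact_force: [0.6, 0.0, -0.3]
opening: 0.5
grasp_force: 0.0
```

Emit:
servo_tool(
  deltas=[
    {"x": 0, "y": 0, "z": -1, "rx": 0, "ry": 0, "rz": 0, "gripper": 0},
    {"x": 0, "y": 0, "z": -1, "rx": 0, "ry": 0, "rz": 0, "gripper": 0},
  ],
)

```text
clock: 4.35
eef_pos: [511.1, 85.4, 50.8]
tcp_rot: [-3.141, 0.0, 1.314]
contact_force: [-1.2, 0.6, -0.4]
opening: 0.499
grasp_force: 0.0
```

Emit:
servo_tool(
  deltas=[
    {"x": 0, "y": 0, "z": -1, "rx": 0, "ry": 0, "rz": 0, "gripper": 0},
    {"x": 0, "y": 0, "z": -1, "rx": 0, "ry": 0, "rz": 0, "gripper": 0},
  ],
)

```text
clock: 4.55
eef_pos: [511.1, 85.3, 49.9]
tcp_rot: [-3.141, 0.0, 1.314]
contact_force: [-0.1, 0.6, 0.5]
opening: 0.498
grasp_force: 0.0
```

Emit:
servo_tool(
  deltas=[
    {"x": 0, "y": 0, "z": -1, "rx": 0, "ry": 0, "rz": 0, "gripper": 0},
    {"x": 0, "y": 0, "z": -1, "rx": 0, "ry": 0, "rz": 0, "gripper": 0},
  ],
)

```text
clock: 4.75
eef_pos: [511.1, 85.4, 48.8]
tcp_rot: [-3.141, 0.0, 1.314]
contact_force: [-0.4, 0.2, -0.4]
opening: 0.499
grasp_force: 0.0
```

```bash
python3 - <<'E'
from rig import r; from h import *
p=r.camera_params('wrist');im=r.grab_frame('wrist');cv2.imwrite('pics/w2.png',im)
s=r.sense();print(s['eef_pos'],s['contact_force'])
E
```

```text
[511.14466269  85.36682578  48.92624335] [-0.57261931  0.23084186 -0.17190598]
```

View pics/w2.png

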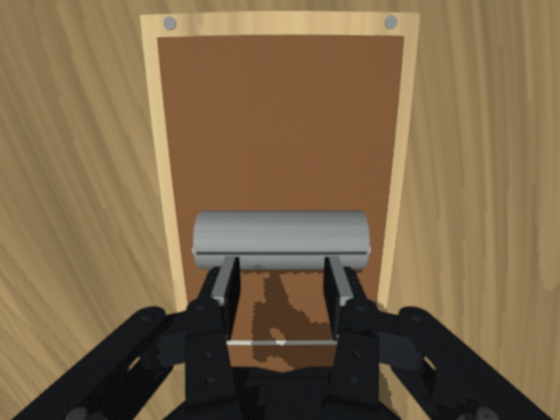

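The fingertips at (230,258) and (335,258) appear just past the scribed line at row 252, with no contact yet. I'll check the geometry by projection.

```bash
python3 - <<'E'
from rig import r; from h import *
p=r.camera_params('wrist');s=r.sense();e=s['eef_pos'];print(p['eye'])
n=np.array([.2525,.9676,0]);u=np.array([.9676,-.2525,0])
for z in(49,57,65):
  for a in(-11,0,11):
    print(z,a,project([np.r_[e[:2],z]+n*a+u*k for k in(-21,21)],p).round(0).tolist())
print(project([[510.3,78.6,57]],p),project([[485.7,-24.6,17]],p))
E
```

```text
[532.01224146 164.90824483 230.95847824]
49 -11 [[249.0, 253.0], [314.0, 253.0]]
49 0 [[249.0, 238.0], [314.0, 237.0]]
49 11 [[248.0, 221.0], [315.0, 221.0]]
57 -11 [[248.0, 259.0], [315.0, 259.0]]
57 0 [[247.0, 243.0], [316.0, 243.0]]
57 11 [[247.0, 226.0], [316.0, 226.0]]
65 -11 [[247.0, 265.0], [316.0, 265.0]]
65 0 [[246.0, 249.0], [317.0, 249.0]]
65 11 [[245.0, 232.0], [318.0, 231.0]]
[[282.92566878 252.77358154]] [[285.38358206 341.71308605]]
```

Emit:
servo_tool(
  deltas=[
    {"x": 0, "y": 0, "z": -1, "rx": 0, "ry": 0, "rz": 0, "gripper": 0},
    {"x": 0, "y": 0, "z": -1, "rx": 0, "ry": 0, "rz": 0, "gripper": 0},
  ],
)

```text
clock: 5.0
eef_pos: [511.1, 85.4, 47.9]
tcp_rot: [-3.141, 0.0, 1.314]
contact_force: [-0.2, 0.0, 0.7]
opening: 0.502
grasp_force: 0.0
```

Emit:
servo_tool(
  deltas=[
    {"x": 0, "y": 0, "z": -1, "rx": 0, "ry": 0, "rz": 0, "gripper": 0},
    {"x": 0, "y": 0, "z": -1, "rx": 0, "ry": 0, "rz": 0, "gripper": 0},
  ],
)

```text
clock: 5.2
eef_pos: [511.1, 85.4, 46.9]
tcp_rot: [-3.141, 0.0, 1.314]
contact_force: [-0.3, -0.8, 0.5]
opening: 0.498
grasp_force: 0.0
```

Emit:
servo_tool(
  deltas=[
    {"x": 0, "y": 0, "z": -1, "rx": 0, "ry": 0, "rz": 0, "gripper": 0},
    {"x": 0, "y": 0, "z": -1, "rx": 0, "ry": 0, "rz": 0, "gripper": 0},
  ],
)

```text
clock: 5.4
eef_pos: [511.1, 85.4, 45.9]
tcp_rot: [-3.141, 0.0, 1.314]
contact_force: [-0.5, -0.0, 0.7]
opening: 0.496
grasp_force: 0.0
```

```bash
cat >> h.py <<'E'
def scribe(im,p,c0=250,c1=315,r0=None,r1=None):
    "darkest thin row on the roller between the fingers -> world point on top"
    g=cv2.GaussianBlur(im.mean(2),(9,1),0);hsv=cv2.cvtColor(im,cv2.COLOR_BGR2HSV)[...,1]
    rows=np.where((hsv[:,c0:c1]<100).mean(1)>.8)[0]
    return rows
E
python3 - <<'E'
from rig import r; from h import *
p=r.camera_params('wrist');im=r.grab_frame('wrist');cv2.imwrite('pics/w3.png',im)
print(project([[510.3,78.6,57]],p))
g=im[:,250:315].mean((1,2));hs=cv2.cvtColor(im,cv2.COLOR_BGR2HSV)[:,250:315,1].mean(1)
for k in range(205,295,2):print(k,int(g[k]),int(hs[k]),end=' | ')
cv2.imwrite('pics/w3c.png',cv2.resize(im[190:340,190:380],None,fx=4,fy=4))
E
```

```text
[[282.98707721 255.0502876 ]]
205 93 140 | 207 93 139 | 209 93 140 | 211 88 106 | 213 94 8 | 215 108 6 | 217 112 6 | 219 117 6 | 221 123 6 | 223 126 6 | 225 133 6 | 227 140 6 | 229 145 6 | 231 144 6 | 233 145 6 | 235 148 6 | 237 148 6 | 239 149 6 | 241 152 6 | 243 154 7 | 245 153 6 | 247 155 6 | 249 152 6 | 251 147 6 | 253 122 6 | 255 72 17 | 257 113 6 | 259 139 6 | 261 133 6 | 263 127 6 | 265 118 6 | 267 107 7 | 269 98 7 | 271 78 34 | 273 58 134 | 275 74 142 | 277 83 141 | 279 82 140 | 281 82 140 | 283 81 141 | 285 81 141 | 287 81 141 | 289 81 140 | 291 80 141 | 293 79 141 |
```

View pics/w3c.png

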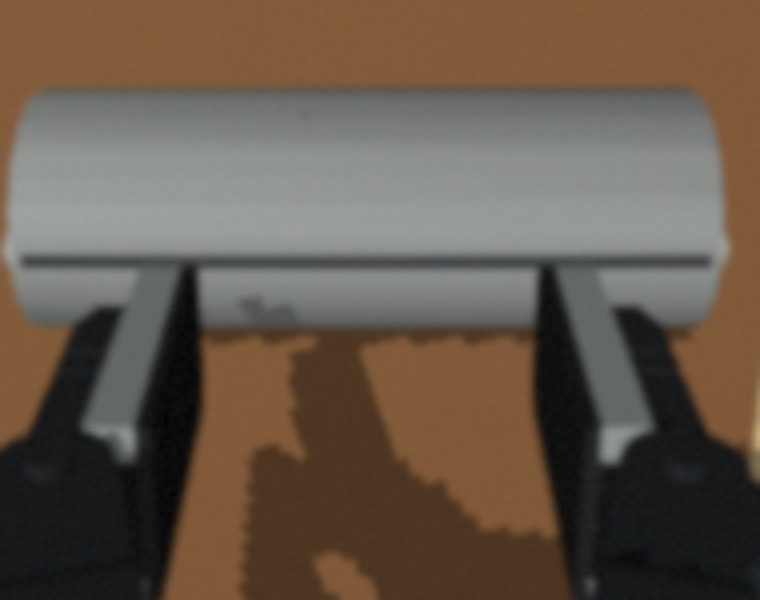

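```bash
python3 - <<'E'
from rig import r; from h import *
p=r.camera_params('scene');im=r.grab_frame('scene');e=r.sense()['eef_pos']
q=project([e,e+[0,0,13],e+[0,0,50],[510.3,78.6,57]],p);print(q-[260,130])
c=im[130:250,260:400];cv2.imwrite('pics/s2.png',cv2.resize(c,None,fx=5,fy=5,interpolation=cv2.INTER_CUBIC))
E
```

```text
[[63.08533053 75.61833242]
 [63.38125769 72.69185064]
 [64.24898304 64.11000006]
 [61.82303725 71.74427509]]
```

View pics/s2.png

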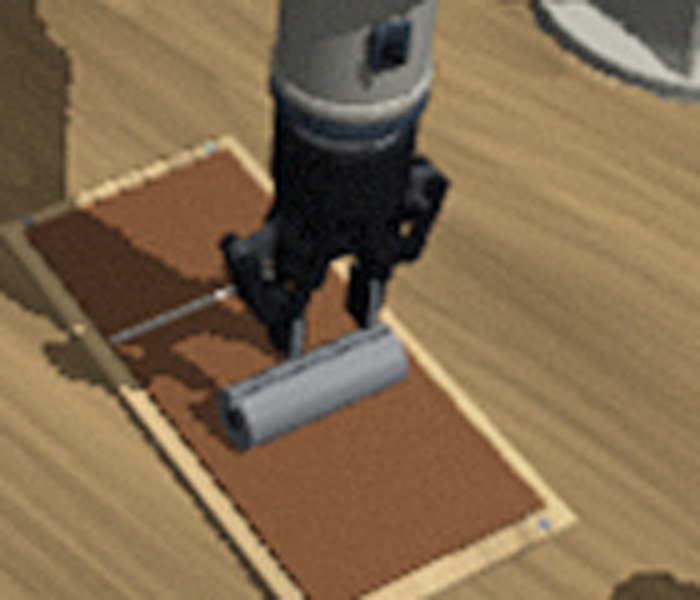

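The scene view shows the tips hovering clearly above the roller, so the tips sit behind the nominal TCP. I'll keep descending under force watch.

Emit:
servo_tool(
  deltas=[
    {"x": 0, "y": 0, "z": -2, "rx": 0, "ry": 0, "rz": 0, "gripper": 0},
    {"x": 0, "y": 0, "z": -4, "rx": 0, "ry": 0, "rz": 0, "gripper": 0},
    {"x": 0, "y": 0, "z": -4, "rx": 0, "ry": 0, "rz": 0, "gripper": 0},
  ],
)

```text
clock: 5.8
eef_pos: [511.0, 85.4, 41.6]
tcp_rot: [-3.141, 0.0, 1.314]
contact_force: [-0.8, -0.3, 0.4]
opening: 0.499
grasp_force: 0.0
```

```bash
python3 - <<'E'
from rig import r; from h import *
p=r.camera_params('wrist');im=r.grab_frame('wrist')
print(project([[510.3,78.6,57]],p), r.sense()['contact_force'],r.sense()['eef_pos'])
g=im[:,255:310].mean((1,2));print(200+g[200:300].argmin(),[int(v) for v in g[245:270]])
E
```

```text
[[283.28861255 258.22862529]] [-0.02945512 -0.08410447 -0.70998207] [510.99397579  85.34047686  41.73917753]
276 [154, 154, 153, 153, 154, 154, 154, 152, 150, 148, 144, 130, 102, 75, 77, 105, 128, 136, 134, 131, 127, 125, 122, 118, 114]
```

Emit:
servo_tool(
  deltas=[
    {"x": 0, "y": 0, "z": -2, "rx": 0, "ry": 0, "rz": 0, "gripper": 0},
    {"x": 0, "y": 0, "z": -4, "rx": 0, "ry": 0, "rz": 0, "gripper": 0},
    {"x": 0, "y": 0, "z": -4, "rx": 0, "ry": 0, "rz": 0, "gripper": 0},
  ],
)

```text
clock: 6.15
eef_pos: [511.0, 85.3, 37.7]
tcp_rot: [-3.141, 0.0, 1.314]
contact_force: [0.3, 0.2, -0.1]
opening: 0.501
grasp_force: 0.0
```

Emit:
servo_tool(
  deltas=[
    {"x": 0, "y": 0, "z": -1, "rx": 0, "ry": 0, "rz": 0, "gripper": 0},
    {"x": 0, "y": 0, "z": -3, "rx": 0, "ry": 0, "rz": 0, "gripper": 0},
    {"x": 0, "y": 0, "z": -3, "rx": 0, "ry": 0, "rz": 0, "gripper": 0},
  ],
)

```text
clock: 6.45
eef_pos: [511.1, 85.3, 34.7]
tcp_rot: [-3.141, 0.0, 1.314]
contact_force: [0.1, 0.0, 0.2]
opening: 0.5
grasp_force: 0.0
```

Emit:
servo_tool(
  deltas=[
    {"x": 0, "y": 0, "z": -1, "rx": 0, "ry": 0, "rz": 0, "gripper": 0},
    {"x": 0, "y": 0, "z": -2, "rx": 0, "ry": 0, "rz": 0, "gripper": 0},
    {"x": 0, "y": 0, "z": -2, "rx": 0, "ry": 0, "rz": 0, "gripper": 0},
  ],
)

```text
clock: 6.75
eef_pos: [511.1, 85.4, 32.8]
tcp_rot: [-3.141, 0.0, 1.314]
contact_force: [0.1, -0.3, 0.4]
opening: 0.497
grasp_force: 0.0
```

```bash
python3 - <<'E'
from rig import r; from h import *
p=r.camera_params('wrist');im=r.grab_frame('wrist');cv2.imwrite('pics/w4.png',im)
print(project([[510.3,78.6,57]],p), r.sense()['contact_force'],r.sense()['eef_pos'])
g=im[:,255:310].mean((1,2));print([int(v) for v in g[245:280]])
E
```

```text
[[283.11146295 265.62990819]] [-0.29813588  0.46486296  0.38953682] [511.18316887  85.3745399   32.92977055]
[150, 149, 149, 150, 151, 151, 153, 154, 154, 154, 154, 155, 155, 155, 153, 151, 149, 147, 139, 112, 78, 69, 90, 119, 135, 137, 134, 131, 128, 125, 122, 118, 114, 109, 105]
```

View pics/w4.png

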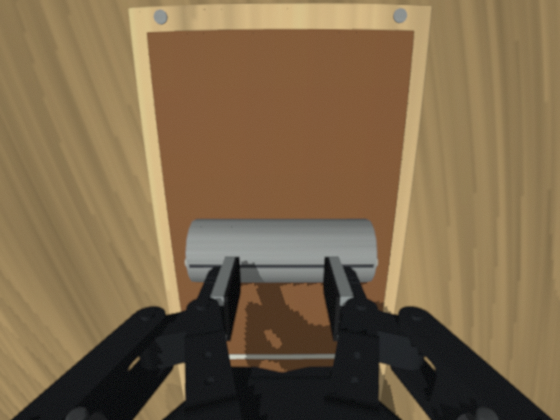

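The tips at row 257 now overlap the scribed line at row 266. By the scale comparison they are still 20 mm or so above the roller, so I'll continue down.

Emit:
servo_tool(
  deltas=[
    {"x": 0, "y": 0, "z": -2, "rx": 0, "ry": 0, "rz": 0, "gripper": 0},
    {"x": 0, "y": 0, "z": -4, "rx": 0, "ry": 0, "rz": 0, "gripper": 0},
    {"x": 0, "y": 0, "z": -4, "rx": 0, "ry": 0, "rz": 0, "gripper": 0},
  ],
)

```text
clock: 7.1
eef_pos: [511.0, 85.3, 28.6]
tcp_rot: [-3.141, 0.0, 1.314]
contact_force: [0.9, -0.1, 0.2]
opening: 0.499
grasp_force: 0.0
```

Emit:
servo_tool(
  deltas=[
    {"x": 0, "y": 0, "z": -2, "rx": 0, "ry": 0, "rz": 0, "gripper": 0},
    {"x": 0, "y": 0, "z": -4, "rx": 0, "ry": 0, "rz": 0, "gripper": 0},
    {"x": 0, "y": 0, "z": -4, "rx": 0, "ry": 0, "rz": 0, "gripper": 0},
  ],
)

```text
clock: 7.4
eef_pos: [511.0, 85.3, 24.7]
tcp_rot: [-3.141, 0.0, 1.314]
contact_force: [0.1, -0.8, -0.2]
opening: 0.498
grasp_force: 0.0
```

```bash
python3 - <<'E'
from rig import r; from h import *
p=r.camera_params('wrist');im=r.grab_frame('wrist');cv2.imwrite('pics/w5.png',im)
print(project([[510.3,78.6,57]],p), r.sense()['contact_force'],r.sense()['eef_pos'])
g=im[:,255:310].mean((1,2));print([int(v) for v in g[255:290]])
E
```

```text
[[283.4054964  272.97329225]] [-0.44161696 -0.50331901 -0.02517241] [511.04559323  85.32279296  24.79986844]
[150, 151, 152, 153, 154, 154, 154, 154, 155, 155, 155, 153, 151, 149, 148, 141, 121, 90, 71, 80, 109, 131, 138, 137, 135, 131, 128, 125, 122, 117, 113, 108, 103, 95, 81]
```

Emit:
servo_tool(
  deltas=[
    {"x": 0, "y": 0, "z": -1, "rx": 0, "ry": 0, "rz": 0, "gripper": 0},
    {"x": 0, "y": 0, "z": -3, "rx": 0, "ry": 0, "rz": 0, "gripper": 0},
    {"x": 0, "y": 0, "z": -3, "rx": 0, "ry": 0, "rz": 0, "gripper": 0},
  ],
)

```text
clock: 7.75
eef_pos: [511.0, 85.4, 21.7]
tcp_rot: [-3.141, 0.0, 1.314]
contact_force: [-0.7, -0.6, 0.1]
opening: 0.501
grasp_force: 0.0
```

Emit:
servo_tool(
  deltas=[
    {"x": 0, "y": 0, "z": -1, "rx": 0, "ry": 0, "rz": 0, "gripper": 0},
    {"x": 0, "y": 0, "z": -2, "rx": 0, "ry": 0, "rz": 0, "gripper": 0},
    {"x": 0, "y": 0, "z": -2, "rx": 0, "ry": 0, "rz": 0, "gripper": 0},
  ],
)

```text
clock: 8.05
eef_pos: [511.1, 85.4, 19.9]
tcp_rot: [-3.141, 0.0, 1.314]
contact_force: [-0.9, 0.9, -0.1]
opening: 0.498
grasp_force: 0.0
```

Emit:
servo_tool(
  deltas=[
    {"x": 0, "y": 0, "z": -1, "rx": 0, "ry": 0, "rz": 0, "gripper": 0},
    {"x": 0, "y": 0, "z": -2, "rx": 0, "ry": 0, "rz": 0, "gripper": 0},
    {"x": 0, "y": 0, "z": -2, "rx": 0, "ry": 0, "rz": 0, "gripper": 0},
  ],
)

```text
clock: 8.35
eef_pos: [511.1, 85.3, 17.8]
tcp_rot: [-3.141, 0.0, 1.314]
contact_force: [-0.3, -0.7, 0.3]
opening: 0.502
grasp_force: 0.0
```

```bash
python3 - <<'E'
from rig import r; from h import *
p=r.camera_params('wrist');im=r.grab_frame('wrist');cv2.imwrite('pics/w6.png',im)
print(project([[510.3,78.6,57]],p), r.sense()['contact_force'],r.sense()['eef_pos'],p['eye'])
g=im[:,255:310].mean((1,2));print(265+g[265:288].argmin())
a=im[150:350,160:400]
s=cv2.imread('pics/none') if 0 else r.grab_frame('scene')[130:230,260:380]
cv2.imwrite('pics/c6.png',np.hstack([cv2.resize(a,(400,334)),cv2.resize(s,(400,334),interpolation=cv2.INTER_CUBIC)]))
E
```

```text
[[283.28367029 279.77082259]] [-0.35024937 -0.00056685 -0.53627782] [511.14773091  85.35523986  17.9187617 ] [531.98080495 164.9038744  199.88460267]
280
```

View pics/c6.png

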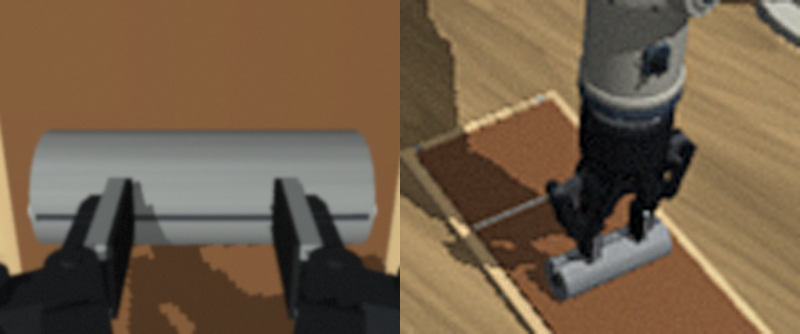

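The left half shows the tips well past the scribed line, and the shadow on the roller is now close to the tips. The right half shows the tips over the roller's top, so contact is near.

Emit:
servo_tool(
  deltas=[
    {"x": 0, "y": 0, "z": -1, "rx": 0, "ry": 0, "rz": 0, "gripper": 0},
    {"x": 0, "y": 0, "z": -2, "rx": 0, "ry": 0, "rz": 0, "gripper": 0},
    {"x": 0, "y": 0, "z": -2, "rx": 0, "ry": 0, "rz": 0, "gripper": 0},
  ],
)

```text
clock: 8.75
eef_pos: [511.2, 85.4, 15.9]
tcp_rot: [-3.142, 0.0, 1.314]
contact_force: [0.0, -0.2, -0.4]
opening: 0.501
grasp_force: 0.0
```

Emit:
servo_tool(
  deltas=[
    {"x": 0, "y": 0, "z": -1, "rx": 0, "ry": 0, "rz": 0, "gripper": 0},
    {"x": 0, "y": 0, "z": -1.5, "rx": 0, "ry": 0, "rz": 0, "gripper": 0},
  ],
)

```text
clock: 8.95
eef_pos: [511.5, 85.6, 15.5]
tcp_rot: [3.141, -0.0, 1.314]
contact_force: [-5.6, 0.6, 20.2]
opening: 0.501
grasp_force: 10.3
```

Emit:
servo_tool(
  deltas=[
    {"x": 0, "y": 0, "z": -1, "rx": 0, "ry": 0, "rz": 0, "gripper": 0},
    {"x": 0, "y": 0, "z": -1.5, "rx": 0, "ry": 0, "rz": 0, "gripper": 0},
  ],
)

```text
clock: 9.15
eef_pos: [511.7, 86.0, 15.2]
tcp_rot: [3.141, -0.001, 1.313]
contact_force: [-9.4, 3.5, 38.2]
opening: 0.498
grasp_force: 19.0
```

Contact is at TCP z ≈ 16. I'll ease the press to about 12 N and make the first stroke along (-0.25,-0.97), 28 mm.

Emit:
servo_tool(
  deltas=[
    {"x": 0, "y": 0, "z": 1.8, "rx": 0, "ry": 0, "rz": 0, "gripper": 0},
    {"x": -0.5, "y": -2, "z": 1.8, "rx": 0, "ry": 0, "rz": 0, "gripper": 0},
    {"x": -1.5, "y": -6, "z": 1.8, "rx": 0, "ry": 0, "rz": 0, "gripper": 0},
    {"x": -2.6, "y": -10, "z": 1.8, "rx": 0, "ry": 0, "rz": 0, "gripper": 0},
    {"x": -3.7, "y": -14, "z": 1.8, "rx": 0, "ry": 0, "rz": 0, "gripper": 0},
    {"x": -4.7, "y": -18, "z": 1.8, "rx": 0, "ry": 0, "rz": 0, "gripper": 0},
    {"x": -5.7, "y": -22, "z": 1.8, "rx": 0, "ry": 0, "rz": 0, "gripper": 0},
    {"x": -6.5, "y": -25, "z": 1.8, "rx": 0, "ry": 0, "rz": 0, "gripper": 0},
    {"x": -7, "y": -27, "z": 1.8, "rx": 0, "ry": 0, "rz": 0, "gripper": 0},
    {"x": -7, "y": -27, "z": 1.8, "rx": 0, "ry": 0, "rz": 0, "gripper": 0},
  ],
)

```text
clock: 10.15
eef_pos: [504.6, 58.1, 15.5]
tcp_rot: [3.141, -0.0, 1.313]
contact_force: [-2.8, 0.4, 13.8]
opening: 0.5
grasp_force: 6.5
```

```bash
cat > look.py <<'E'
from rig import r; from h import *
import sys
p=r.camera_params('wrist');im=r.grab_frame('wrist')
cv2.imwrite('pics/last.png',im);s=r.sense()
hs=cv2.cvtColor(im,cv2.COLOR_BGR2HSV)[...,1];C=np.array([485.7,-24.6]);u=np.array([.9676,-.2525]);n=np.array([.2525,.9676])
# silhouette: far edges of grey band per column group -> match to cylinder of radius 20 at height 37
def sil(c0,c1):
    k=(hs[:,c0:c1]<60).mean(1)>.7; k=np.where(k)[0]; k=k[(k>60)&(k<345)]
    runs=np.split(k,np.where(np.diff(k)>2)[0]+1); k=max(runs,key=len); return k[0]-.5,k[-1]+.5
def solve(c0,c1):
    a,b=sil(c0,c1);cm=(c0+c1)/2;P=plane([[cm,a],[cm,b]],37,p)[:,:2]
    e=np.array(p['eye']);q=(P-C)@n;en=(e[:2]-C)@n;h=e[2]-37
    ang=np.arctan2(q-en,h).mean()   # bisector of tangents passes through the axis
    return en+h*np.tan(ang),(P.mean(0)-C)@u,a,b
if __name__=='__main__':
    for c in((245,270),(295,320)):print(np.round(solve(*c),2))
    print('tcp n,u',(np.array(s['eef_pos'])[:2]-C)@n,(np.array(s['eef_pos'])[:2]-C)@u,s['eef_pos'][2],s['contact_force'].round(1),s['clock'])
E
python3 look.py
```

```text
[ 92.27 -16.24 206.5  276.5 ]
[ 92.19  12.1  206.5  276.5 ]
tcp n,u 84.9208113871018 -2.614200913497385 15.510542078924633 [-2.6  0.4 12.9] 10.2
```

The roller went 13.9 mm for a 28 mm finger stroke, so it is rolling without slip and staying parallel. I'll repeat: lift, step back 15.5 mm, press, stroke 31 mm.

Emit:
servo_tool(
  deltas=[
    {"x": 0, "y": 0, "z": 3, "rx": 0, "ry": 0, "rz": 0, "gripper": 0},
    {"x": 0, "y": 0, "z": 7, "rx": 0, "ry": 0, "rz": 0, "gripper": 0},
    {"x": 1.9, "y": 7.5, "z": 7, "rx": 0, "ry": 0, "rz": 0, "gripper": 0},
    {"x": 3.9, "y": 15, "z": 7, "rx": 0, "ry": 0, "rz": 0, "gripper": 0},
    {"x": 3.9, "y": 15, "z": 6, "rx": 0, "ry": 0, "rz": 0, "gripper": 0},
    {"x": 3.9, "y": 15, "z": 3, "rx": 0, "ry": 0, "rz": 0, "gripper": 0},
    {"x": 3.9, "y": 15, "z": 1, "rx": 0, "ry": 0, "rz": 0, "gripper": 0},
    {"x": 3.9, "y": 15, "z": 0, "rx": 0, "ry": 0, "rz": 0, "gripper": 0},
  ],
)

```text
clock: 11.0
eef_pos: [508.1, 73.5, 15.3]
tcp_rot: [-3.141, -0.0, 1.314]
contact_force: [-6.6, 2.4, 24.3]
opening: 0.501
grasp_force: 12.4
```

Emit:
servo_tool(
  deltas=[
    {"x": -0.5, "y": -2, "z": 0, "rx": 0, "ry": 0, "rz": 0, "gripper": 0},
    {"x": -1.5, "y": -6, "z": 0, "rx": 0, "ry": 0, "rz": 0, "gripper": 0},
    {"x": -2.6, "y": -10, "z": 0, "rx": 0, "ry": 0, "rz": 0, "gripper": 0},
    {"x": -3.7, "y": -14, "z": 0, "rx": 0, "ry": 0, "rz": 0, "gripper": 0},
    {"x": -4.7, "y": -18, "z": 0, "rx": 0, "ry": 0, "rz": 0, "gripper": 0},
    {"x": -5.7, "y": -22, "z": 0, "rx": 0, "ry": 0, "rz": 0, "gripper": 0},
    {"x": -6.8, "y": -26, "z": 0, "rx": 0, "ry": 0, "rz": 0, "gripper": 0},
    {"x": -7.5, "y": -29, "z": 0, "rx": 0, "ry": 0, "rz": 0, "gripper": 0},
    {"x": -7.8, "y": -30, "z": 0, "rx": 0, "ry": 0, "rz": 0, "gripper": 0},
    {"x": -7.8, "y": -30, "z": 0, "rx": 0, "ry": 0, "rz": 0, "gripper": 0},
  ],
)

```text
clock: 12.0
eef_pos: [500.1, 43.1, 15.5]
tcp_rot: [-3.141, -0.0, 1.313]
contact_force: [-4.5, -0.1, 14.8]
opening: 0.499
grasp_force: 7.6
```

```bash
python3 look.py
```

```text
[ 76.34 -16.79 206.5  277.5 ]
[ 76.26  11.56 206.5  277.5 ]
tcp n,u 69.23397759504476 -3.2122639561650423 15.467644209973326 [-4.   1.8 15.4] 12.05
```

Good (76.3). I'll repeat twice, then look.

Emit:
servo_tool(
  deltas=[
    {"x": 0, "y": 0, "z": 3, "rx": 0, "ry": 0, "rz": 0, "gripper": 0},
    {"x": 0, "y": 0, "z": 7, "rx": 0, "ry": 0, "rz": 0, "gripper": 0},
    {"x": 1.9, "y": 7.5, "z": 7, "rx": 0, "ry": 0, "rz": 0, "gripper": 0},
    {"x": 3.9, "y": 15, "z": 7, "rx": 0, "ry": 0, "rz": 0, "gripper": 0},
    {"x": 3.9, "y": 15, "z": 6, "rx": 0, "ry": 0, "rz": 0, "gripper": 0},
    {"x": 3.9, "y": 15, "z": 3, "rx": 0, "ry": 0, "rz": 0, "gripper": 0},
    {"x": 3.9, "y": 15, "z": 1, "rx": 0, "ry": 0, "rz": 0, "gripper": 0},
    {"x": 3.9, "y": 15, "z": 0, "rx": 0, "ry": 0, "rz": 0, "gripper": 0},
  ],
)

```text
clock: 12.85
eef_pos: [504.2, 58.5, 15.3]
tcp_rot: [-3.141, -0.0, 1.314]
contact_force: [-6.4, 2.1, 24.9]
opening: 0.5
grasp_force: 12.5
```

Emit:
servo_tool(
  deltas=[
    {"x": -0.5, "y": -2, "z": 0, "rx": 0, "ry": 0, "rz": 0, "gripper": 0},
    {"x": -1.5, "y": -6, "z": 0, "rx": 0, "ry": 0, "rz": 0, "gripper": 0},
    {"x": -2.6, "y": -10, "z": 0, "rx": 0, "ry": 0, "rz": 0, "gripper": 0},
    {"x": -3.7, "y": -14, "z": 0, "rx": 0, "ry": 0, "rz": 0, "gripper": 0},
    {"x": -4.7, "y": -18, "z": 0, "rx": 0, "ry": 0, "rz": 0, "gripper": 0},
    {"x": -5.7, "y": -22, "z": 0, "rx": 0, "ry": 0, "rz": 0, "gripper": 0},
    {"x": -6.8, "y": -26, "z": 0, "rx": 0, "ry": 0, "rz": 0, "gripper": 0},
    {"x": -7.5, "y": -29, "z": 0, "rx": 0, "ry": 0, "rz": 0, "gripper": 0},
    {"x": -7.8, "y": -30, "z": 0, "rx": 0, "ry": 0, "rz": 0, "gripper": 0},
    {"x": -7.8, "y": -30, "z": 0, "rx": 0, "ry": 0, "rz": 0, "gripper": 0},
  ],
)

```text
clock: 13.85
eef_pos: [496.2, 28.2, 15.5]
tcp_rot: [-3.141, 0.0, 1.313]
contact_force: [-3.7, 0.9, 15.5]
opening: 0.498
grasp_force: 7.9
```

Emit:
servo_tool(
  deltas=[
    {"x": 0, "y": 0, "z": 3, "rx": 0, "ry": 0, "rz": 0, "gripper": 0},
    {"x": 0, "y": 0, "z": 7, "rx": 0, "ry": 0, "rz": 0, "gripper": 0},
    {"x": 1.9, "y": 7.5, "z": 7, "rx": 0, "ry": 0, "rz": 0, "gripper": 0},
    {"x": 3.9, "y": 15, "z": 7, "rx": 0, "ry": 0, "rz": 0, "gripper": 0},
    {"x": 3.9, "y": 15, "z": 6, "rx": 0, "ry": 0, "rz": 0, "gripper": 0},
    {"x": 3.9, "y": 15, "z": 3, "rx": 0, "ry": 0, "rz": 0, "gripper": 0},
    {"x": 3.9, "y": 15, "z": 1, "rx": 0, "ry": 0, "rz": 0, "gripper": 0},
    {"x": 3.9, "y": 15, "z": 0, "rx": 0, "ry": 0, "rz": 0, "gripper": 0},
  ],
)

```text
clock: 14.65
eef_pos: [500.3, 43.5, 15.3]
tcp_rot: [-3.141, -0.0, 1.314]
contact_force: [-5.1, 1.9, 25.0]
opening: 0.501
grasp_force: 12.5
```

Emit:
servo_tool(
  deltas=[
    {"x": -0.5, "y": -2, "z": 0, "rx": 0, "ry": 0, "rz": 0, "gripper": 0},
    {"x": -1.5, "y": -6, "z": 0, "rx": 0, "ry": 0, "rz": 0, "gripper": 0},
    {"x": -2.6, "y": -10, "z": 0, "rx": 0, "ry": 0, "rz": 0, "gripper": 0},
    {"x": -3.7, "y": -14, "z": 0, "rx": 0, "ry": 0, "rz": 0, "gripper": 0},
    {"x": -4.7, "y": -18, "z": 0, "rx": 0, "ry": 0, "rz": 0, "gripper": 0},
    {"x": -5.7, "y": -22, "z": 0, "rx": 0, "ry": 0, "rz": 0, "gripper": 0},
    {"x": -6.8, "y": -26, "z": 0, "rx": 0, "ry": 0, "rz": 0, "gripper": 0},
    {"x": -7.5, "y": -29, "z": 0, "rx": 0, "ry": 0, "rz": 0, "gripper": 0},
    {"x": -7.8, "y": -30, "z": 0, "rx": 0, "ry": 0, "rz": 0, "gripper": 0},
    {"x": -7.8, "y": -30, "z": 0, "rx": 0, "ry": 0, "rz": 0, "gripper": 0},
  ],
)

```text
clock: 15.65
eef_pos: [492.3, 13.1, 15.5]
tcp_rot: [-3.141, 0.0, 1.313]
contact_force: [-5.4, -0.1, 15.6]
opening: 0.503
grasp_force: 8.1
```

```bash
python3 look.py
```

```text
[ 44.72 -16.76 207.5  278.5 ]
[ 44.94  11.61 207.5  277.5 ]
tcp n,u 38.20619189047897 -3.181516485639123 15.455653857466077 [-4.7  1.2 15.8] 15.7
```

Emit:
servo_tool(
  deltas=[
    {"x": 0, "y": 0, "z": 3, "rx": 0, "ry": 0, "rz": 0, "gripper": 0},
    {"x": 0, "y": 0, "z": 7, "rx": 0, "ry": 0, "rz": 0, "gripper": 0},
    {"x": 1.9, "y": 7.5, "z": 7, "rx": 0, "ry": 0, "rz": 0, "gripper": 0},
    {"x": 3.9, "y": 15, "z": 7, "rx": 0, "ry": 0, "rz": 0, "gripper": 0},
    {"x": 3.9, "y": 15, "z": 6, "rx": 0, "ry": 0, "rz": 0, "gripper": 0},
    {"x": 3.9, "y": 15, "z": 3, "rx": 0, "ry": 0, "rz": 0, "gripper": 0},
    {"x": 3.9, "y": 15, "z": 1, "rx": 0, "ry": 0, "rz": 0, "gripper": 0},
    {"x": 3.9, "y": 15, "z": 0, "rx": 0, "ry": 0, "rz": 0, "gripper": 0},
  ],
)

```text
clock: 16.5
eef_pos: [496.4, 28.5, 15.3]
tcp_rot: [-3.141, -0.0, 1.314]
contact_force: [-7.2, 1.6, 25.1]
opening: 0.499
grasp_force: 12.6
```

Emit:
servo_tool(
  deltas=[
    {"x": -0.5, "y": -2, "z": 0, "rx": 0, "ry": 0, "rz": 0, "gripper": 0},
    {"x": -1.5, "y": -6, "z": 0, "rx": 0, "ry": 0, "rz": 0, "gripper": 0},
    {"x": -2.6, "y": -10, "z": 0, "rx": 0, "ry": 0, "rz": 0, "gripper": 0},
    {"x": -3.7, "y": -14, "z": 0, "rx": 0, "ry": 0, "rz": 0, "gripper": 0},
    {"x": -4.7, "y": -18, "z": 0, "rx": 0, "ry": 0, "rz": 0, "gripper": 0},
    {"x": -5.7, "y": -22, "z": 0, "rx": 0, "ry": 0, "rz": 0, "gripper": 0},
    {"x": -6.8, "y": -26, "z": 0, "rx": 0, "ry": 0, "rz": 0, "gripper": 0},
    {"x": -7.5, "y": -29, "z": 0, "rx": 0, "ry": 0, "rz": 0, "gripper": 0},
    {"x": -7.8, "y": -30, "z": 0, "rx": 0, "ry": 0, "rz": 0, "gripper": 0},
    {"x": -7.8, "y": -30, "z": 0, "rx": 0, "ry": 0, "rz": 0, "gripper": 0},
  ],
)

```text
clock: 17.5
eef_pos: [488.4, -1.9, 15.5]
tcp_rot: [-3.141, 0.0, 1.313]
contact_force: [-4.9, 1.2, 17.1]
opening: 0.501
grasp_force: 8.3
```

Emit:
servo_tool(
  deltas=[
    {"x": 0, "y": 0, "z": 3, "rx": 0, "ry": 0, "rz": 0, "gripper": 0},
    {"x": 0, "y": 0, "z": 7, "rx": 0, "ry": 0, "rz": 0, "gripper": 0},
    {"x": 1.9, "y": 7.5, "z": 7, "rx": 0, "ry": 0, "rz": 0, "gripper": 0},
    {"x": 3.9, "y": 15, "z": 7, "rx": 0, "ry": 0, "rz": 0, "gripper": 0},
    {"x": 3.9, "y": 15, "z": 6, "rx": 0, "ry": 0, "rz": 0, "gripper": 0},
    {"x": 3.9, "y": 15, "z": 3, "rx": 0, "ry": 0, "rz": 0, "gripper": 0},
    {"x": 3.9, "y": 15, "z": 1, "rx": 0, "ry": 0, "rz": 0, "gripper": 0},
    {"x": 3.9, "y": 15, "z": 0, "rx": 0, "ry": 0, "rz": 0, "gripper": 0},
  ],
)

```text
clock: 18.3
eef_pos: [492.5, 13.5, 15.2]
tcp_rot: [-3.141, -0.0, 1.314]
contact_force: [-5.7, 2.8, 24.6]
opening: 0.502
grasp_force: 12.5
```

Emit:
servo_tool(
  deltas=[
    {"x": -0.5, "y": -2, "z": 0, "rx": 0, "ry": 0, "rz": 0, "gripper": 0},
    {"x": -1.5, "y": -6, "z": 0, "rx": 0, "ry": 0, "rz": 0, "gripper": 0},
    {"x": -2.6, "y": -10, "z": 0, "rx": 0, "ry": 0, "rz": 0, "gripper": 0},
    {"x": -3.7, "y": -14, "z": 0, "rx": 0, "ry": 0, "rz": 0, "gripper": 0},
    {"x": -4.7, "y": -18, "z": 0, "rx": 0, "ry": 0, "rz": 0, "gripper": 0},
    {"x": -5.7, "y": -22, "z": 0, "rx": 0, "ry": 0, "rz": 0, "gripper": 0},
    {"x": -6.8, "y": -26, "z": 0, "rx": 0, "ry": 0, "rz": 0, "gripper": 0},
    {"x": -7.5, "y": -29, "z": 0, "rx": 0, "ry": 0, "rz": 0, "gripper": 0},
    {"x": -7.8, "y": -30, "z": 0, "rx": 0, "ry": 0, "rz": 0, "gripper": 0},
    {"x": -7.8, "y": -30, "z": 0, "rx": 0, "ry": 0, "rz": 0, "gripper": 0},
  ],
)

```text
clock: 19.3
eef_pos: [484.5, -16.9, 15.5]
tcp_rot: [-3.141, 0.0, 1.313]
contact_force: [-4.9, 0.9, 17.6]
opening: 0.498
grasp_force: 8.5
```

```bash
python3 look.py
```

```text
[ 13.7  -16.73 207.5  278.5 ]
[ 13.63  11.66 207.5  278.5 ]
tcp n,u 7.192258879049867 -3.123081197622955 15.475947849885499 [-4.9  0.5 17. ] 19.35
```

Last stroke: 13.7 mm remain, so 27.3 mm of finger travel.

Emit:
servo_tool(
  deltas=[
    {"x": 0, "y": 0, "z": 3, "rx": 0, "ry": 0, "rz": 0, "gripper": 0},
    {"x": 0, "y": 0, "z": 7, "rx": 0, "ry": 0, "rz": 0, "gripper": 0},
    {"x": 1.7, "y": 6.5, "z": 7, "rx": 0, "ry": 0, "rz": 0, "gripper": 0},
    {"x": 3.4, "y": 13, "z": 7, "rx": 0, "ry": 0, "rz": 0, "gripper": 0},
    {"x": 3.4, "y": 13, "z": 6, "rx": 0, "ry": 0, "rz": 0, "gripper": 0},
    {"x": 3.4, "y": 13, "z": 3, "rx": 0, "ry": 0, "rz": 0, "gripper": 0},
    {"x": 3.4, "y": 13, "z": 1, "rx": 0, "ry": 0, "rz": 0, "gripper": 0},
    {"x": 3.4, "y": 13, "z": 0, "rx": 0, "ry": 0, "rz": 0, "gripper": 0},
  ],
)

```text
clock: 20.15
eef_pos: [488.1, -3.6, 15.3]
tcp_rot: [-3.141, -0.0, 1.314]
contact_force: [-7.3, 2.4, 27.4]
opening: 0.503
grasp_force: 14.0
```

Emit:
servo_tool(
  deltas=[
    {"x": -0.5, "y": -2, "z": 0, "rx": 0, "ry": 0, "rz": 0, "gripper": 0},
    {"x": -1.5, "y": -6, "z": 0, "rx": 0, "ry": 0, "rz": 0, "gripper": 0},
    {"x": -2.6, "y": -10, "z": 0, "rx": 0, "ry": 0, "rz": 0, "gripper": 0},
    {"x": -3.7, "y": -14, "z": 0, "rx": 0, "ry": 0, "rz": 0, "gripper": 0},
    {"x": -4.7, "y": -18, "z": 0, "rx": 0, "ry": 0, "rz": 0, "gripper": 0},
    {"x": -5.7, "y": -22, "z": 0, "rx": 0, "ry": 0, "rz": 0, "gripper": 0},
    {"x": -6.4, "y": -24.5, "z": 0, "rx": 0, "ry": 0, "rz": 0, "gripper": 0},
    {"x": -6.8, "y": -26, "z": 0, "rx": 0, "ry": 0, "rz": 0, "gripper": 0},
    {"x": -6.9, "y": -26.4, "z": 0, "rx": 0, "ry": 0, "rz": 0, "gripper": 0},
    {"x": -6.9, "y": -26.4, "z": 0, "rx": 0, "ry": 0, "rz": 0, "gripper": 0},
  ],
)

```text
clock: 21.15
eef_pos: [481.1, -30.2, 15.5]
tcp_rot: [-3.141, -0.0, 1.314]
contact_force: [-5.5, 0.1, 17.6]
opening: 0.496
grasp_force: 8.5
```

Emit:
servo_tool(
  deltas=[
    {"x": 0, "y": 0, "z": 2, "rx": 0, "ry": 0, "rz": 0, "gripper": 0},
    {"x": 0, "y": 0, "z": 6, "rx": 0, "ry": 0, "rz": 0, "gripper": 0},
    {"x": 0, "y": 0, "z": 20, "rx": 0, "ry": 0, "rz": 0, "gripper": 0},
    {"x": 0, "y": 0, "z": 60, "rx": 0, "ry": 0, "rz": 0, "gripper": 0},
    {"x": 0, "y": -20, "z": 100, "rx": 0, "ry": 0, "rz": 0, "gripper": 0},
    {"x": -10, "y": -40, "z": 140, "rx": 0, "ry": 0, "rz": 0, "gripper": 0},
    {"x": -15, "y": -60, "z": 180, "rx": 0, "ry": 0, "rz": 0, "gripper": 0},
    {"x": -15, "y": -60, "z": 180, "rx": 0, "ry": 0, "rz": 0, "gripper": 0},
  ],
)

```text
clock: 21.95
eef_pos: [468.9, -92.4, 199.9]
tcp_rot: [3.133, 0.0, 1.312]
contact_force: [0.2, 0.1, -0.5]
opening: 0.505
grasp_force: 0.0
```

```bash
python3 look.py; python3 -c "
import cv2
im=cv2.imread('pics/last.png');cv2.imwrite('pics/fin.png',cv2.resize(im[100:300,190:380],None,fx=3,fy=3,interpolation=2)[:600])"
```

```text
[-5.000e-02 -2.295e+01  9.450e+01  1.335e+02]
[  0.27  30.39  94.5  132.5 ]
tcp n,u -69.03425746699479 -0.5294400056933424 197.28373840083907 [ 0.5  0.5 -0.3] 22.0
```

View pics/fin.png

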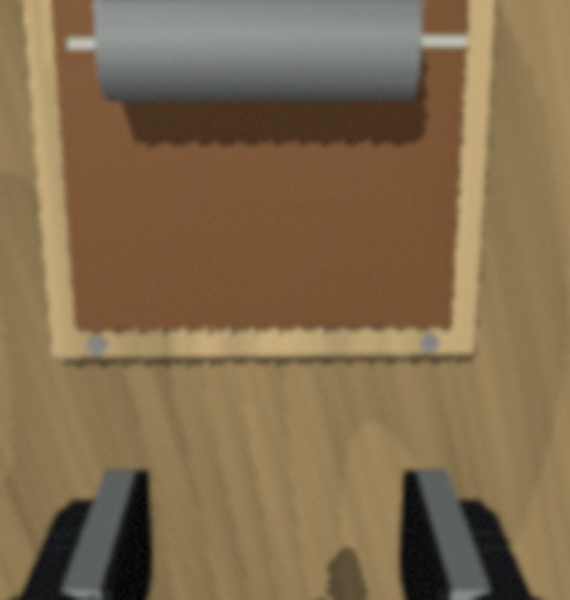

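The roller lies over the chalk line, which shows at about (216,114) on the left and (338,114) on the right. Chalk is visible beyond both ends, and slightly more of it on the right. I'll quantify both offsets.

```bash
python3 - <<'E'
from look import *
g=im.mean(2).astype(float)
def row(c0,c1):
    v=g[108:120,c0:c1].mean(1);v=v-np.median(v);v[v<.4*v.max()]=0;return (v*np.arange(108,120)).sum()/v.sum()
L=plane([[217,row(214,220)],[338,row(334,343)]],17,p)[:,:2]
print('line n,u',[( (x-C)@n,(x-C)@u) for x in L])
# ends of grey roller on several rows; line extents
for y in(112,113,114,115,116):
    print(y,[int(v) for v in g[y,208:228]],[int(v) for v in g[y,326:350]])
k=np.where((hs[105,200:360]<60))[0]+200;print('roller cols row105',k.min(),k.max())
E1=plane([[k.min()-.5,105],[k.max()+.5,105]],55,p)[:,:2];print([(x-C)@u for x in E1])
print(solve(230,250),solve(255,300),solve(305,325))
E
```

```text
line n,u [(np.float64(-0.1880144840195853), np.float64(-71.56023297365437)), (np.float64(0.21794275346529238), np.float64(64.29595880145932))]
112 [144, 119, 96, 92, 94, 96, 102, 108, 109, 108, 111, 112, 109, 114, 124, 139, 148, 150, 151, 150] [147, 146, 146, 145, 145, 143, 139, 134, 134, 134, 135, 137, 137, 139, 141, 142, 141, 140, 141, 141, 140, 144, 155, 159]
113 [144, 120, 100, 92, 96, 113, 131, 140, 142, 144, 144, 145, 145, 144, 146, 148, 150, 150, 149, 150] [145, 144, 145, 143, 143, 145, 151, 160, 165, 167, 166, 167, 169, 170, 172, 171, 171, 171, 171, 170, 168, 165, 163, 161]
114 [144, 119, 98, 93, 101, 125, 152, 168, 171, 173, 172, 174, 173, 171, 164, 155, 150, 147, 147, 148] [142, 141, 142, 142, 143, 144, 155, 169, 179, 182, 182, 183, 182, 183, 183, 182, 183, 184, 183, 183, 179, 167, 161, 162]
115 [143, 121, 98, 93, 103, 129, 160, 178, 184, 184, 184, 185, 184, 181, 170, 156, 145, 144, 145, 144] [140, 140, 140, 139, 138, 141, 147, 161, 171, 176, 175, 175, 176, 176, 175, 174, 175, 175, 175, 175, 167, 155, 153, 159]
116 [146, 121, 99, 93, 101, 122, 152, 171, 175, 176, 176, 176, 175, 172, 163, 150, 144, 142, 141, 142] [137, 137, 137, 138, 137, 136, 133, 136, 142, 144, 146, 146, 147, 142, 141, 141, 141, 142, 142, 141, 136, 132, 142, 156]
roller cols row105 223 332
[np.float64(-58.09688406134884), np.float64(51.49513113774641)]
(np.float64(-0.47604735824297073), np.float64(-43.28991173957487), np.float64(96.5), np.float64(134.5)) (np.float64(0.2764588247544921), np.float64(-3.5233112962200055), np.float64(95.5), np.float64(133.5)) (np.float64(0.18432303687445994), np.float64(36.23422460746719), np.float64(95.5), np.float64(133.5))
```

The roller is on the line within 0.5 mm and parallel to it. It sits about 3 mm off-centre along the line, leaving roughly 17 mm and 23 mm of chalk showing. The robot is clear, so I'm handing in.

```bash
python3 -c "
from rig import r
print(r.sign_off())"
```

```text
the job is handed in; nothing more can be done
None
```

The job is handed in: the roller was rolled by fingertip strokes on its top and rests on the chalk line to within about 0.5 mm, about 3 mm off-centre along it, with chalk showing beyond both ends and the jar, tin and hammer left alone.

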